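Clip the tilt sensor to the hitch arm, unlatch the arm and hold it raised

TASK

Squeeze the clip-on tilt sensor off its parking stand and release it onto the upright fin of the hinged hitch arm, pushed down until its housing sits on the fin's top edge. Then take hold of the latch tab on the coupler, pull it sideways against its spring while the arm is still down, and lift the arm's coupler about 60 mm off the ball. Finish while holding the arm still and raised by the latch tab, with the sensor staying on the fin; do not drop the sensor or disturb the other things on the table.

Things in the scene. Friction and masses are not known exactly. Their poses are not given: they have to be found in the camera images.
- clip: Tilt-sensor clip, 80 g: grey housing 34 (x) x 26 (y) x 30 (z) mm, black push button on its +x side, two steel jaws 20 mm wide (y) reaching 20 mm below the housing. Origin: centre of the housing's underside, midway between the jaws when on a 6 mm fin; z up. Starts seated on the stand's fin. The +x jaw is part of the housing, inner face at x = +3 mm. May go on either way round.
- clip_button: The clip's button, 18 x 18 mm, centred 15 mm above the housing's underside; same axes and, with the clip on a fin, same origin as clip. To squeeze: pinch from above along x, housing side at x = -17 mm and button face at +25 mm (+19 pressed: 36 mm wide, middle at x = +1). It carries the -x jaw: inner face at x = -3 mm on a fin, -9 pressed: the open gap is 12 mm, its middle at clip x = -3.
- clip_stroke (a joint): Button stroke in m, toward the clip's -x: 0 clamped on a 6 mm fin (about 5 N), 0.006 fully pressed (about 8 N, end stop), -0.004 empty and closed.
- clip_stand: Parking stand, fixed: dark base plate 60 x 60 x 12 mm with a block 22 x 40 mm up to z = 34 mm carrying an upright fin 6 (x) x 36 (y) mm whose top edge is at z = 60 mm. Origin: centre of its underside. Its axes are parallel to those of the parked clip. (A cable of the room hangs at world x 0.66 to 0.73, y -0.28 to -0.15 m, above z 0.42: keep the wrist clear.)
- hitch_base: Fixed aluminium base plate 90 (x) x 250 (y) x 10 mm. Origin: centre of its underside. It carries at y = +90 mm the hinge clevis (64 mm high, hinge axis along x at z = 56 mm) and at y = -90 mm a ball mount: steel ball 22 mm on a neck with a collar of 28 mm diameter, collar underside at z = 36 mm.
- hitch_arm: Grey hinged arm (tongue) with its coupler head over the ball, 0.45 kg without the latch (0.32 to 0.63 kg). Origin on the hinge axis, axes those of hitch_base when down; the arm runs along its -y. The fin is 90 mm and the ball and latch tab are 180 mm from the hinge axis. Coupler top (latch guide rails) 80 mm above the table when down.
- hitch_hinge (a joint): Angle of the arm in rad: 0 down on the ball, grows as the coupler rises (limit 0.9); 60 mm of lift at the latch tab is about 0.33. It falls back if let go.
- fin (a point): Centre of the top edge of the arm's steel fin: 6 (x) x 50 (y) mm, standing 26 mm above the arm's bar; top edge 90 mm above the table when down. Axes those of hitch_arm.
- latch: Sliding latch on the coupler: a hooked steel strip whose bolt grips under the ball's collar, with a black upright tab 12 (x) x 20 (y) mm on top, 80 to 122 mm above the table when down. Origin: on the tab's centre line, 66 mm below its top. Axes those of hitch_arm.
- latch_tab (a point): Centre of the top of the black latch tab.
- latch_slide (a joint): Travel of the latch in m: 0 latched; it is pulled toward the -x of hitch_arm (roughly toward the robot), end stop 0.016. The bolt clears the collar from 0.008. Spring force 4 N at 0, 10 N at the stop; springs back if let go.
- power_meter: grey handheld meter 143x72x30 mm; bystander, to be left alone; origin: centre of its underside
- vial_0: brown glass vial 25 wide, 52 high mm; bystander, to be left alone; origin: centre of its underside
- powder_pot: white screw-lid pot 42 wide, 45 high mm; bystander, to be left alone; origin: centre of its underside
- optics_case_b: grey case 62x80x30 mm; bystander, to be left alone; origin: centre of its underside
- lens_post_b: lens ring on a post, 100 high mm; bystander, to be left alone; origin: centre of its underside
- bnc_adapter_0: metal T adapter 35x42x14 mm; bystander, to be left alone; origin: centre of its underside
- tape_roll: tape roll 85 wide, 18 high mm; bystander, to be left alone; origin: centre of its underside

How it is judged:
On the way, in this order (a step that is already met when the one before it is completed fails the run):
1. the sensor clip is seated on the arm's fin and let go, the arm still down (x of clip in the frame of fin between -0.005 and 0.005 m and y of clip in the frame of fin between -0.018 and 0.018 m and z of clip in the frame of fin between -0.004 and 0.006 m and angle between the z axis of clip and the z axis of fin, either way round below 0.15 rad and contact force between clip and hitch_arm above 2 N and contact force between the fingers and clip below 0.1 N and value of joint hitch_hinge below 0.03 rad), for 0.2 s.
2. the latch is held pulled at least 9 mm with the arm still down (value of joint latch_slide above 0.009 m and value of joint hitch_hinge below 0.04 rad and contact force between the fingers and latch above 1 N), for 0.1 s.
At the end, for the whole second after the job is handed in: Fingers grip the latch and hold the arm still at 0.22 to 0.50 rad (40 to 88 mm of lift at the tab); the sensor clip sits clamped and untouched on the arm's fin: within 5 mm of its middle plane, 18 mm of its centre along it, housing -4 to +6 mm above its top edge, within 0.15 rad of square (value of joint hitch_hinge between 0.22 and 0.5 rad and velocity of joint hitch_hinge between -0.1 and 0.1 rad/s and contact force between the fingers and latch above 2 N and x of clip in the frame of fin between -0.005 and 0.005 m and y of clip in the frame of fin between -0.018 and 0.018 m and z of clip in the frame of fin between -0.004 and 0.006 m and angle between the z axis of clip and the z axis of fin, either way round below 0.15 rad and contact force between clip and hitch_arm above 2 N and contact force between the fingers and clip below 0.1 N); the arm keeps its last pose, push and grip.
It fails at once if the sensor clip is dropped (height (world z) of clip below 0.045 m).
It fails at once if a bystander is moved more than 25 mm (distance of any of power_meter, vial_0, powder_pot, optics_case_b, lens_post_b, bnc_adapter_0, tape_roll from where it was at the start of the episode above 0.025 m).
It also fails if it takes over 43 s, if anything falls off the work surface, if the arm or the gripper's body presses on something with over 40 N, if the wrist force passes 120 N, or if a joint passes its speed limit or range.

ROBOT

A 7-joint arm with a two-finger parallel gripper is mounted at the origin on a cart in front of the work surface, level with it; the furniture and walls round the work are solid. World frame = base frame: x ahead of the robot, y to its left, z up, the work surface at z = 0. Lengths are in m, angles in rad, forces in N, time in s.
With the tool pointing down it reaches from about 0.425 to 0.925 m from the base axis. Payload 6.8 kg.
Tool frame: the origin (TCP) lies at the very end of the fingers, on their centre line; the grasp point (between the pads) lies 19 mm behind it; y points along the fingers, x is the direction in which the jaws open and shut, and the axes are right-handed (so a half turn about y gives the same grasp; the last joint's range is limited). The gripper opens to 85 mm and grips with 20 to 120 N. Pads are 22 mm wide; open, the fingers measure 114 mm over their backs; the gripper's body (76 mm by 85 mm) begins 54 mm behind the grasp point. The pads swing forward as they close: fully open they stand 13 mm farther back than shut.
Start: joints at [1.167, 0.477, 0.022, 1.555, -0.011, 1.109, -0.083], TCP at [0.197, -0.646, 0.231] pointing down, gripper open.
Joint ranges: [-2.96, 2.96], [-0.34, 2.1], [-1.41, 1.46], [0.24, 2.44], [-1.37, 4.51], [0.17, 1.92], [-2.96, 2.96]. Speed limits (rad/s): [2.39, 2.39, 3.14, 3.14, 3.14, 3.14, 3.14].

INTERFACE

Orientations are given as a unit quaternion [w, x, y, z].
In Python, from station import bot, optics gives the robot as it stands. The module is installed in compiled form; this text tells all that it offers.
- The arm moves only by the shell command python3 -m handwheel 'ROWS' [FORCE]. ROWS is text: rows parted by semicolons, each of 5 numbers parted by spaces: the opening, from -1 (shut) to 1 (fully open), then the shift along the tool's x, y, z in m, then the turn about the tool's y in degrees. A call has exactly 10 rows; each row shifts and turns the commanded pose from where the row before left it, along the tool's axes as they then stand; what a row does not reach is not made up. A row lasts 1/12 s, in which the tool goes at most 41.7 mm and 7.16 degrees, less where a joint would pass 70% of its speed; a pose out of reach is approached as far as the arm can. A call with a gripper value outside its range is refused whole. The fingers move at their own pace and stop on an object; FORCE is the grip in N (left out, the last holds). Time passes only in rows, so rows that do not move let the fingers close, or fill a call up. It gives the time, the measured TCP pose, the force and the opening at its end, in the units of the state.
- bot.get_obs(): the state, without advancing time (a new reading comes with each control period).
- optics.read_camera(name): name is "scene" or "side" or "wrist"; returns a dict with "frame" (384x512x3 uint8, red, green, blue), "depth" (384x512 float32, m along the optical axis (not along the pixel's ray), 0 where there is no reading), "mtx" (3x3 intrinsics, pixels), "rvec" (rotation vector, rad) and "tvec" (3), from world to camera coordinates, as OpenCV has them. Camera axes: x right, y down, z forward; pixel columns grow to the right and rows downward; lengths in m; the calibration is good to about 2 mm. The wrist camera is an equidistant fisheye: a pixel r from the principal point sees the ray r / f radians off the axis. A picture is of the moment at which its call begins.
- bot.hand_in(): hands the job in, once; it reports no verdict.
The state is a dict: "t": time; "q": joint angles; "joint_vel": joint speeds; "joint_torque": joint torques, N m; "eef_pos": TCP position; "tool_rot": TCP orientation; "contact_force": force on the tool from outside, world axes, zero at the start; "torque": the same for the moment, N m; "gripper_width": opening from 0.0 (shut) to 1.0 (fully open).
Only numpy, scipy, OpenCV 4.12 (cv2) and the standard library are available. Lean on these libraries where they do the work, as an engineer would, in place of code of your own. Each camera call takes 0.05 s, during which the arm holds its last target. There are 200 camera calls.

## Working session

There is one attempt and no reset: what is moved stays moved. The work goes in short steps, Python scripts to look and compute and a shell command to move; the robot and the scene stay as the last step left them, time stands still between calls to the robot, and variables do not carry over. Pictures are saved under pics/ and viewed, and the job is handed in when it is done.

```bash
mkdir -p pics; cat > h.py <<'E'
import numpy as np,cv2
from station import bot,optics
def cam(n,save=None):
    c=optics.read_camera(n)
    if save: cv2.imwrite('pics/'+save+'.png',cv2.cvtColor(c['frame'],cv2.COLOR_RGB2BGR))
    R=cv2.Rodrigues(np.array(c['rvec'],float))[0]; t=np.array(c['tvec'],float).ravel()
    c['R']=R;c['t']=t
    K=c['mtx'];d=c['depth'];v,u=np.mgrid[:384,:512]
    if n!='wrist':
        P=np.stack([(u-K[0,2])/K[0,0]*d,(v-K[1,2])/K[1,1]*d,d],-1)
    else:
        dx,dy=u-K[0,2],v-K[1,2];r=np.hypot(dx/K[0,0],dy/K[1,1])+1e-9
        s=np.tan(r)/r; P=np.stack([dx/K[0,0]*s*d,dy/K[1,1]*s*d,d],-1)
    W=(P-t)@R; W[d==0]=np.nan
    c['W']=W
    return c
E
python3 - <<'E'
from h import *
for n in ['scene','side','wrist']:
    c=cam(n,n+'0'); print(n,-c['R'].T@c['t'],c['R'][2],c['mtx'][0])
    np.savez('/tmp/%s0.npz'%n,W=c['W'],f=c['frame'],R=c['R'],t=c['t'],K=c['mtx'])
o=bot.get_obs();print(o)
E
```

```text
scene [-0.4172947  -0.72907079  0.62304448] [ 0.78725487  0.4711541  -0.39779843] [409.46499486   0.         256.3006262 ]
side [ 0.3810579  -1.28008953  0.67887825] [ 0.17271713  0.8813786  -0.43970508] [424.34632326   0.         253.45270931]
wrist [ 0.27834069 -0.62058037  0.37382856] [-0.31398224 -0.09366872 -0.94479697] [297.31863964   0.         259.30750289]
{'t': 0.15, 'q': array([ 1.16689174,  0.47762134,  0.02238354,  1.55619526, -0.01152641,
        1.10931911, -0.08313716]), 'joint_vel': array([-0.0012039 , -0.00039738,  0.00134   , -0.00332773,  0.00094828,
        0.00038759,  0.00076238]), 'joint_torque': array([ 2.58857377e-03, -5.96924758e+01,  1.60972808e+00, -2.81489575e+01,
        1.26049007e-02,  6.47259643e-03,  7.78634842e-06]), 'eef_pos': array([ 0.1966176 , -0.64525775,  0.23055461]), 'tool_rot': array([ 0.56848026, -0.56793871,  0.42129783, -0.42045684]), 'contact_force': array([ 0.1717811 ,  0.24706783, -0.91180364]), 'torque': array([ 0.0152319 , -0.0267291 ,  0.01788959]), 'gripper_width': 1.0014641613855704}
```

View pics/scene0.png

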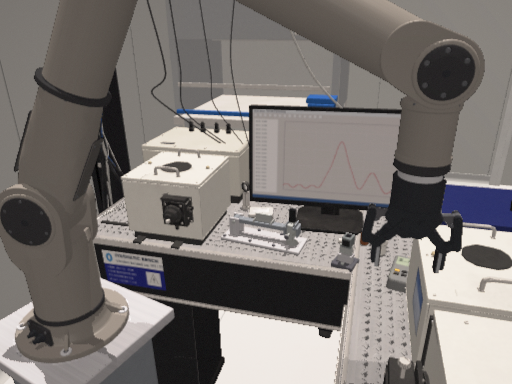

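View pics/side0.png

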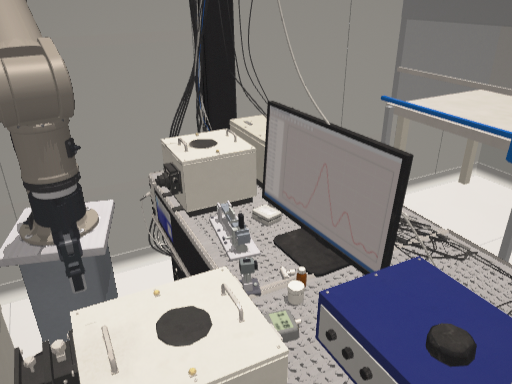

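View pics/wrist0.png

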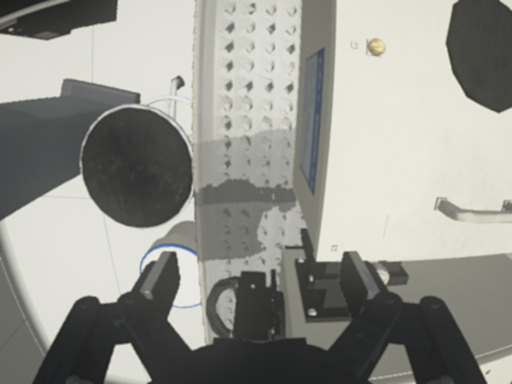

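The scene view shows the hitch at about (265,228) with the black tab at (293,215), and the stand with the clip at (346,250). In the side view the hitch is at (233,228) and the clip at (249,268). I'll zoom in on both.

```bash
python3 - <<'E'
from h import *
for n,(x,y,w,h) in dict(scene=(215,170,160,110),side=(195,180,140,110)).items():
    z=np.load('/tmp/%s0.npz'%n); W=z['W']
    im=cv2.cvtColor(z['f'][y:y+h,x:x+w],cv2.COLOR_RGB2BGR)
    im=cv2.resize(im,None,fx=5,fy=5,interpolation=cv2.INTER_CUBIC)
    for k in range(0,w,20): cv2.putText(im,str(x+k),(k*5,10),0,.35,(0,0,255))
    for k in range(0,h,20): cv2.putText(im,str(y+k),(0,k*5+5),0,.35,(0,0,255))
    cv2.imwrite('pics/%s_z.png'%n,im)
E
```

```text
(no output)
```

View pics/scene_z.png

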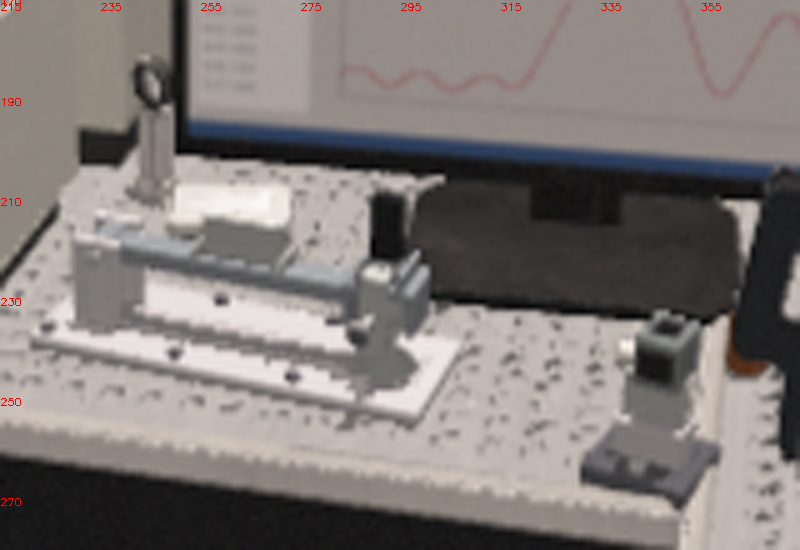

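View pics/side_z.png

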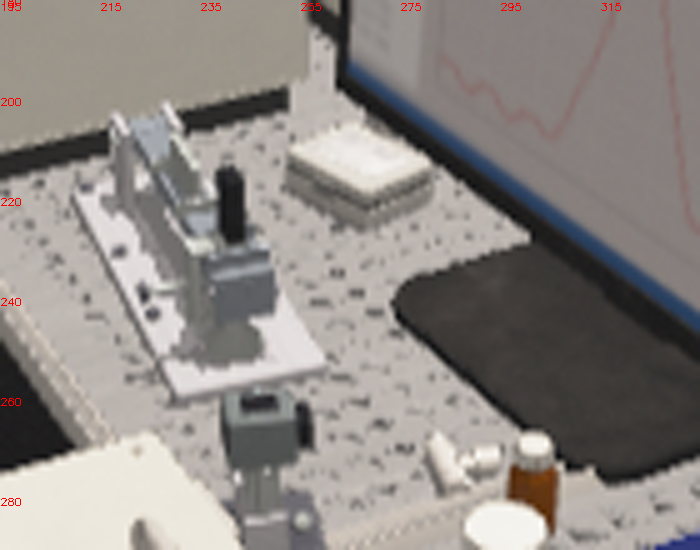

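```bash
python3 - <<'E'
from h import *
np.set_printoptions(precision=3,suppress=True)
q=dict(scene=[('tab top',(292,209)),('tab mid',(292,215)),('clip top',(349,235)),('clip face',(345,244)),('clip right',(353,243)),('stand',(345,262)),('base cor',(298,252)),('base corL',(222,238)),('base corR',(305,239)),('barL',(245,219)),('barR',(280,227)),('clevis',(235,217))],
side=[('tabtop',(240,214)),('tabm',(241,222)),('clip top',(247,262)),('clip front',(247,270)),('button',(255,265)),('base c',(230,258)),('base R',(258,252)),('base L',(211,219)),('fin?',(230,213)),('coupl top',(244,232))])
for n in q:
    z=np.load('/tmp/%s0.npz'%n)
    for k,(u,v) in q[n]: print(n,k,z['W'][v,u])
E
```

```text
scene tab top [ 0.539 -0.275  0.121]
scene tab mid [ 0.534 -0.277  0.104]
scene clip top [ 0.521 -0.451  0.093]
scene clip face [ 0.508 -0.446  0.07 ]
scene clip right [ 0.529 -0.461  0.067]
scene stand [ 0.514 -0.448  0.012]
scene base cor [ 0.503 -0.314  0.009]
scene base corL [ 0.468 -0.075  0.006]
scene base corR [ 0.577 -0.302  0.012]
scene barL [ 0.511 -0.133  0.066]
scene barR [ 0.523 -0.245  0.062]
scene clevis [ 0.501 -0.103  0.07 ]
side tabtop [ 0.539 -0.277  0.123]
side tabm [ 0.54  -0.286  0.102]
side clip top [ 0.524 -0.458  0.091]
side clip front [ 0.523 -0.461  0.071]
side button [ 0.543 -0.46   0.081]
side base c [ 0.502 -0.313  0.008]
side base R [ 0.583 -0.303  0.01 ]
side base L [ 0.475 -0.086  0.01 ]
side fin? [ 0.525 -0.179  0.075]
side coupl top [ 0.547 -0.29   0.072]
```

```bash
cat >> h.py <<'E'
from scipy.spatial.transform import Rotation as Ro
np.set_printoptions(precision=4,suppress=True)
def pose():
    o=bot.get_obs();w,x,y,z=o['tool_rot'];R=Ro.from_quat([x,y,z,w]).as_matrix()
    return np.array(o['eef_pos']),R,o
def plan(target,xdir_deg=None):
    """shift in tool axes to target; turn about tool y to bring jaw axis to world heading"""
    p,R,o=pose(); d=R.T@(np.array(target)-p)
    h=np.degrees(np.arctan2(R[1,0],R[0,0]))
    print('t',round(o['t'],2),'pos',p,'tool y',R[:,1],'jaw heading',round(h,2),'shift',d, 'w',o['gripper_width'],'F',o['contact_force'])
    if xdir_deg is not None:
        a=(xdir_deg-h+90)%180-90; print('turn about tool y (down => -world):',-a)
E
python3 - <<'E'
from h import *
plan([0.44,-0.42,0.30],0)
p,R,o=pose();print(R)
A=np.concatenate([np.load('/tmp/%s0.npz'%n)['W'].reshape(-1,3) for n in ['scene','side','wrist']])
A=A[np.isfinite(A).all(1)]
for y in np.arange(-0.8,0.0,.1):
    print(round(y,1),[round(float(np.max(A[(abs(A[:,0]-x)<.05)&(abs(A[:,1]-y)<.05)&(A[:,2]<.75)][:,2],initial=-9)),2) for x in np.arange(0.1,1.0,.1)])
E
```

```text
t 0.15 pos [ 0.1966 -0.6453  0.2306] tool y [-0.0005  0.0013 -1.    ] jaw heading -73.06 shift [-0.1446 -0.0693  0.2985] w 1.0014641613855704 F [ 0.1718  0.2471 -0.9118]
turn about tool y (down => -world): -73.0552946135115
[[ 0.2914 -0.0005  0.9566]
 [-0.9566  0.0013  0.2914]
 [-0.0014 -1.     -0.0001]]
-0.8 [0.25, 0.23, 0.23, 0.23, 0.23, 0.1, 0.14, 0.17, 0.14]
-0.7 [0.61, 0.61, 0.58, 0.23, 0.23, 0.14, 0.14, 0.14, 0.14]
-0.6 [0.64, 0.66, 0.21, 0.21, 0.21, 0.14, 0.14, 0.37, 0.14]
-0.5 [0.64, 0.67, 0.01, 0.01, 0.09, 0.05, 0.05, 0.38, 0.19]
-0.4 [0.64, -0.26, -0.77, -0.18, 0.09, 0.02, 0.24, 0.38, 0.01]
-0.3 [-0.25, -0.26, -0.69, 0.01, 0.12, 0.11, 0.48, 0.39, -0.77]
-0.2 [0.66, -0.58, -0.77, 0.01, 0.09, 0.07, 0.65, 0.02, -0.76]
-0.1 [0.51, -0.0, -0.77, 0.21, 0.07, 0.19, 0.38, 0.0, -0.77]
```

```bash
python3 -m handwheel '1 -0.02 -0.035 0 0;1 -0.035 -0.02 0.01 0;1 -0.03 -0.015 0.025 0;1 -0.03 0 0.03 -7;1 -0.03 0 0.03 -7;1 0 0 0.04 -7;1 0 0 0.041 -7;1 0.01 0 0.041 -7;1 0.01 0 0.041 -7;1 0 0 0 -7' 20
python3 -m handwheel '1 0 0 0 -7;1 0 0 0 -7;1 0 0 0 -7;1 0 0 0 -3;1 0 0 0 0;1 0 0 0 0;1 0 0 0 0;1 0 0 0 0;1 0 0 0 0;1 0 0 0 0'
python3 - <<'E'
from h import *
c=cam('wrist','w1'); plan([.522,-.452,.2],0); print(-c['R'].T@c['t'])
np.savez('/tmp/w1.npz',W=c['W'],f=c['frame'],R=c['R'],t=c['t'],K=c['mtx'])
E
```

```text
t: 0.98
eef_pos: [0.3826, -0.3782, 0.3015]
tool_rot: [0.694, -0.692, 0.14, -0.142]
contact_force: [1.1, 0.0, 0.6]
gripper_width: 0.998
t: 1.82
eef_pos: [0.375, -0.3855, 0.3013]
tool_rot: [-0.707, 0.707, -0.001, 0.001]
contact_force: [-0.0, 0.5, 0.6]
gripper_width: 1.002
t 1.87 pos [ 0.375  -0.3854  0.3012] tool y [-0.0001  0.     -1.    ] jaw heading -0.07 shift [ 0.1471  0.1012 -0.0664] w 1.0009642083075498 F [0.3475 0.0489 0.1459]
turn about tool y (down => -world): -0.06918980950312914
[ 0.3756 -0.3005  0.4447]
```

View pics/w1.png

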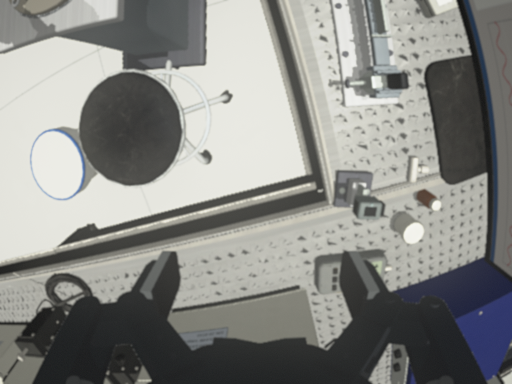

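```bash
python3 -m handwheel '1 0.03 0.005 -0.005 0;1 0.03 0.005 -0.005 0;1 0.03 0.005 -0.005 0;1 0.03 0.005 -0.005 0;1 0.026 0.005 -0.005 0;1 0 0 0 0;1 0 0 0 0;1 0 0 0 0;1 0 0 0 0;1 0 0 0 0'
python3 - <<'E'
from h import *
c=cam('wrist','w2'); plan([.522,-.452,.2],0); print(-c['R'].T@c['t'])
np.savez('/tmp/w2.npz',W=c['W'],f=c['frame'],R=c['R'],t=c['t'],K=c['mtx'])
im=cv2.imread('pics/w2.png')
cv2.imwrite('pics/w2z.png',cv2.resize(im[0:250,180:380],None,fx=2.4,fy=2.4,interpolation=cv2.INTER_CUBIC)[:600])
E
```

```text
t: 2.7
eef_pos: [0.5199, -0.4112, 0.2769]
tool_rot: [-0.707, 0.707, -0.001, 0.001]
contact_force: [-0.5, 0.6, -0.6]
gripper_width: 1.0
t 2.75 pos [ 0.52   -0.4111  0.2769] tool y [ 0.0002 -0.0009 -1.    ] jaw heading -0.12 shift [ 0.002   0.077  -0.0408] w 0.9979676869243282 F [0.0433 0.297  0.377 ]
turn about tool y (down => -world): -0.1246214978388025
[ 0.5205 -0.3261  0.4203]
```

View pics/w2.png

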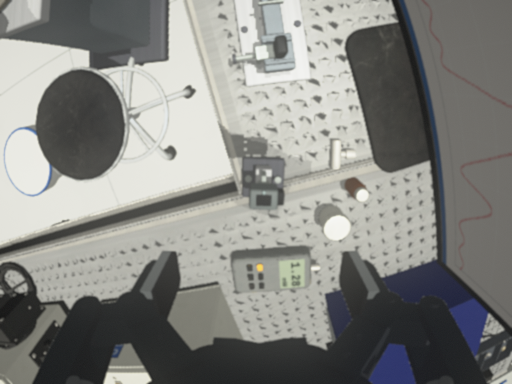

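View pics/w2z.png

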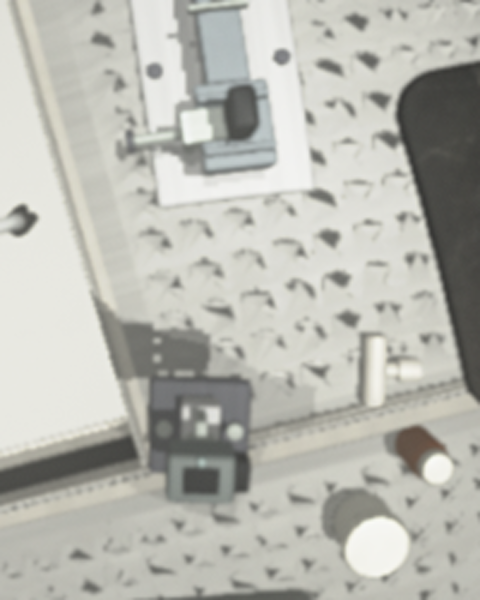

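```bash
python3 - <<'E'
from h import *
def fit(W,box,z0,z1,name):
    m=np.isfinite(W).all(2)
    m&=(W[...,0]>box[0])&(W[...,0]<box[1])&(W[...,1]>box[2])&(W[...,1]<box[3])&(W[...,2]>z0)&(W[...,2]<z1)
    m=cv2.morphologyEx(m.astype(np.uint8),cv2.MORPH_OPEN,np.ones((2,2)))
    n,l,s,_=cv2.connectedComponentsWithStats(m)
    if n<2: print(name,'none');return
    k=1+np.argmax(s[1:,4]);P=W[l==k]
    r=cv2.minAreaRect((P[:,:2]*1000).astype(np.float32))
    print(name,'n',len(P),'med',np.median(P,0),'rect',np.round(r[0],1),np.round(r[1],1),round(r[2],1),'lo',P.min(0),'hi',P.max(0))
for f in ['w2','scene0','side0','w1']:
    W=np.load('/tmp/%s.npz'%f)['W']; print(f)
    fit(W,(.47,.58,-.5,-.4),.085,.1,'cliptop')
    fit(W,(.47,.58,-.5,-.38),.007,.017,'stand')
    fit(W,(.48,.60,-.34,-.22),.112,.13,'tab')
    fit(W,(.48,.60,-.34,-.22),.086,.13,'tabfull')
    fit(W,(.42,.62,-.34,-.04),.006,.015,'base')
    fit(W,(.45,.60,-.32,-.06),.076,.085,'rails')
    fit(W,(.45,.60,-.25,-.12),.07,.1,'fin')
    fit(W,(.45,.60,-.25,-.12),.06,.069,'bar')
E
```

```text
w2
cliptop n 594 med [ 0.5273 -0.4473  0.0905] rect [ 529.3 -466.6] [39.6 63.6] 0.1 lo [ 0.5095 -0.4984 -0.0007] hi [ 0.5491 -0.4348  0.0933]
stand n 886 med [nan nan nan] rect [ 515.6 -437.8] [67.8 53.6] 31.6 lo [nan nan nan] hi [nan nan nan]
tab n 248 med [ 0.543  -0.2762  0.1221] rect [ 545.3 -273.2] [18.1 23.6] 7.0 lo [ 0.5363 -0.2854  0.0699] hi [ 0.5539 -0.2605  0.1243]
tabfull n 292 med [nan nan nan] rect [ 545.  -273.2] [18.6 23.5] 7.1 lo [nan nan nan] hi [nan nan nan]
base n 2166 med [nan nan nan] rect [ 541.4 -251.8] [ 91.7 119.3] 7.7 lo [nan nan nan] hi [nan nan nan]
rails n 272 med [nan nan nan] rect [ 526.3 -283.8] [ 6.9 24.4] 78.1 lo [nan nan nan] hi [nan nan nan]
fin n 83 med [ 0.5368 -0.2141  0.0717] rect [ 541.6 -209.5] [42.2 14.4] 35.8 lo [ 0.5208 -0.2166  0.0112] hi [ 0.5546 -0.1913  0.0742]
bar n 546 med [nan nan nan] rect [ 539.1 -226.2] [27.3 54.3] 7.6 lo [nan nan nan] hi [nan nan nan]
scene0
cliptop n 75 med [ 0.5169 -0.4531  0.0894] rect [ 605.7 -440.2] [201.7  25. ] 7.0 lo [ 0.5042 -0.4621 -0.0058] hi [ 0.7043 -0.4155  0.093 ]
stand n 192 med [nan nan nan] re
[... 2055 characters left out ...]
n] hi [nan nan nan]
tab n 192 med [ 0.5405 -0.2758  0.1219] rect [ 575.3 -272.8] [78.7 26.3] 11.4 lo [ 0.5346 -0.2852  0.0001] hi [ 0.6144 -0.2524  0.1251]
tabfull n 326 med [nan nan nan] rect [ 575.1 -273.5] [79.7 26. ] 12.6 lo [nan nan nan] hi [nan nan nan]
base n 3180 med [nan nan nan] rect [ 525.4 -236.7] [ 90.2 170. ] 18.7 lo [nan nan nan] hi [nan nan nan]
rails n 199 med [nan nan nan] rect [ 529.2 -278. ] [26.2 14.4] 6.0 lo [nan nan nan] hi [nan nan nan]
fin n 405 med [ 0.5295 -0.1915  0.0841] rect [ 545.5 -179.2] [63.  67.2] 14.3 lo [ 0.5225 -0.2165  0.0007] hi [ 0.5821 -0.1389  0.0931]
bar n 414 med [nan nan nan] rect [ 550.  -228.7] [54.  40.8] 15.1 lo [nan nan nan] hi [nan nan nan]
```

```bash
cat >> h.py <<'E'
def fit(W,box,z0,z1,name):
    m=np.isfinite(W).all(2)
    m&=(W[...,0]>box[0])&(W[...,0]<box[1])&(W[...,1]>box[2])&(W[...,1]<box[3])&(W[...,2]>z0)&(W[...,2]<z1)
    n,l,s,_=cv2.connectedComponentsWithStats(m.astype(np.uint8),connectivity=4)
    if n<2: print(name,'none');return
    k=1+np.argmax(s[1:,4]);P=W[l==k]
    r=cv2.minAreaRect((P[:,:2]*1000).astype(np.float32))
    print(name,'n',len(P),'med',np.median(P,0),'rect',np.round(r[0],1),np.round(r[1],1),round(r[2],1))
E
python3 - <<'E'
from h import *
for f in ['w2','scene0','side0','w1']:
    W=np.load('/tmp/%s.npz'%f)['W']; print(f)
    fit(W,(.47,.58,-.5,-.4),.086,.095,'cliptop')
    fit(W,(.47,.58,-.5,-.38),.009,.015,'stand')
    fit(W,(.48,.60,-.34,-.22),.117,.127,'tab')
    fit(W,(.42,.62,-.34,-.04),.007,.013,'base')
    fit(W,(.45,.60,-.25,-.12),.086,.094,'fin')
    fit(W,(.45,.60,-.25,-.12),.06,.068,'bar')
E
```

```text
w2
cliptop n 590 med [ 0.525  -0.4461  0.0905] rect [ 526.  -447.3] [27.  34.3] 85.4
stand n 827 med [ 0.5176 -0.4305  0.0125] rect [ 525.8 -443.6] [57.9 60.2] 87.8
tab n 235 med [ 0.542  -0.2754  0.1222] rect [ 542.  -274.9] [12.3 19.9] 7.1
base n 2118 med [ 0.5628 -0.2811  0.0108] rect [ 539.5 -251.9] [ 90.2 117.1] 7.7
fin none
bar n 549 med [ 0.537  -0.2319  0.0648] rect [ 535.6 -231.8] [26.  37.3] 2.3
scene0
cliptop n 72 med [ 0.5194 -0.4503  0.0904] rect [ 522.1 -448.9] [24.4 36.2] 88.8
stand n 167 med [ 0.5062 -0.4544  0.0124] rect [ 525.4 -444.2] [75.3 66.8] 9.6
tab n 20 med [ 0.5382 -0.2775  0.1214] rect [ 539.2 -275.4] [ 9.2 19. ] 2.5
base n 957 med [ 0.5187 -0.1966  0.0108] rect [ 527.8 -187.5] [ 93.9 250.3] 7.9
fin n 34 med [ 0.5269 -0.1868  0.0903] rect [ 528.  -187.7] [ 7.7 48. ] 6.8
bar n 167 med [ 0.523  -0.1871  0.0647] rect [ 527.1 -184.5] [ 30.6 128.6] 10.8
side0
cliptop n 98 med [ 0.5236 -0.4542  0.0897] rect [ 523.7 -452.4] [27.1 32.5] 87.8
stand n 123 med [ 0.5417 -0.464   0.0114] rect [ 535.1 -449.5] [66.8 36.8] 88.4
tab n 19 med [ 0.5406 -0.2823  0.121 ] rect [ 541.  -278.6] [10.9 22.7] 1.8
base n 689 med [ 0.513  -0.2317  0.0095] rect [ 527.2 -191.1] [ 88.2 253.2] 8.9
fin n 21 med [ 0.528  -0.1907  0.0889] rect [ 528.8 -189.6] [ 5.9 48.3] 7.5
bar n 35 med [ 0.5318 -0.2218  0.0635] rect [ 531.  -226.6] [24.2 25.6] 3.1
w1
cliptop n 413 med [ 0.5234 -0.4461  0.0909] rect [ 524.5 -447.5] [25.5 33.7] 86.6
stand n 675 med [ 0.511  -0.431   0.0125] rect [ 524.8 -444.8] [62.8 59.6] 87.1
tab n 162 med [ 0.5401 -0.2751  0.1223] rect [ 541.4 -274.9] [11.5 20.4] 9.2
base n 3083 med [ 0.5149 -0.225   0.0109] rect [ 534.3 -228.2] [ 88.4 165.9] 7.9
fin n 184 med [ 0.5297 -0.1899  0.0906] rect [ 530.3 -189.8] [ 7.1 42.3] 7.4
bar n 413 med [ 0.5351 -0.2321  0.0649] rect [ 536.1 -232.4] [22.8 36.2] 7.6
```

```bash
python3 -m handwheel '0.4 0.003 0.02 -0.012 3;0.4 0.002 0.03 -0.013 0;0.4 0 0.03 -0.012 0;0.4 0 0.03 0 0;0.4 0 0.03 0 0;0.4 0 0.02 0 0;0.4 0 0 0 0;0.4 0 0 0 0;0.4 0 0 0 0;0.4 0 0 0 0' 25
python3 - <<'E'
from h import *
c=cam('wrist','w3'); plan([.526,-.4485,.055],-3)
cam('scene','s3')
im=cv2.imread('pics/s3.png');cv2.imwrite('pics/s3z.png',cv2.resize(im[200:290,300:420],None,fx=5,fy=5))
W=c['W'];fit(W,(.47,.58,-.5,-.4),.086,.095,'cliptop')
E
```

```text
t: 3.58
eef_pos: [0.5258, -0.4486, 0.1189]
tool_rot: [-0.706, 0.708, -0.018, 0.02]
contact_force: [0.2, -0.4, 0.4]
gripper_width: 0.699
t 3.63 pos [ 0.5257 -0.4485  0.1187] tool y [ 0.0029 -0.0023 -1.    ] jaw heading -3.07 shift [0.0001 0.0637 0.0002] w 0.7011577061724297 F [-0.2732 -0.333   0.0248]
turn about tool y (down => -world): -0.06505743650889428
cliptop n 1943 med [ 0.5252 -0.446   0.0907] rect [ 525.1 -447.7] [26.3 33.9] 88.2
```

View pics/w3.png

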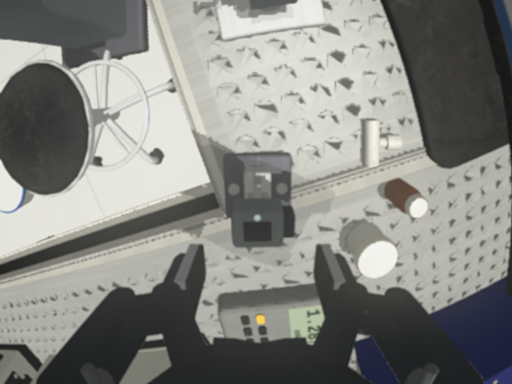

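View pics/s3z.png

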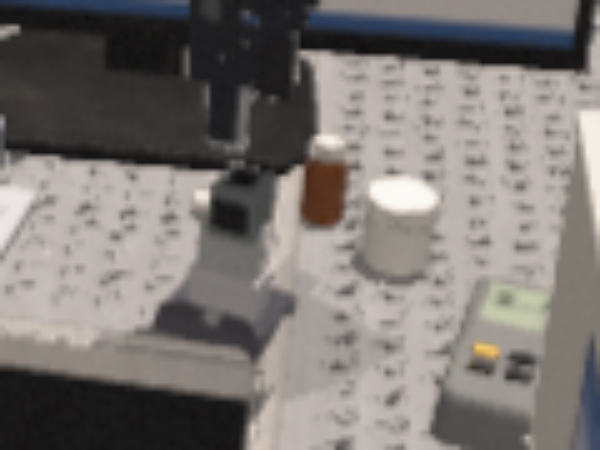

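The wrist view has the clip top centred at (258,232) with the button on its right at (290,220), midway between the fingertips. Next I descend and squeeze.

```bash
python3 -m handwheel '0.4 0 0.02 0 0;0.4 0 0.02 0 0;0.4 0 0.015 0 0;0.4 0 0.009 0 0;0.4 0 0 0 0;-0.3 0 0 0 0;-0.5 0 0 0 0;-0.5 0 0 0 0;-0.5 0 0 0 0;-0.5 0 0 0 0' 25
python3 - <<'E'
from h import *
c=cam('wrist','w4'); plan([.526,-.4485,.055],-3)
c=cam('side','sd4')
im=cv2.imread('pics/sd4.png');cv2.imwrite('pics/sd4z.png',cv2.resize(im[220:310,190:310],None,fx=5,fy=5))
E
```

```text
t: 4.52
eef_pos: [0.5266, -0.4482, 0.0544]
tool_rot: [-0.706, 0.708, -0.017, 0.02]
contact_force: [2.7, 0.1, 6.8]
gripper_width: 0.412
t 4.57 pos [ 0.5266 -0.4483  0.0544] tool y [ 0.0039 -0.002  -1.    ] jaw heading -3.03 shift [-0.0006 -0.0006 -0.0003] w 0.4154200375370703 F [2.0665 0.7835 5.5251]
turn about tool y (down => -world): -0.0348606757584804
```

View pics/w4.png

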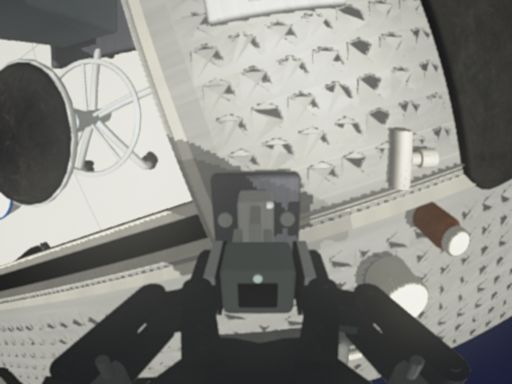

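View pics/sd4z.png

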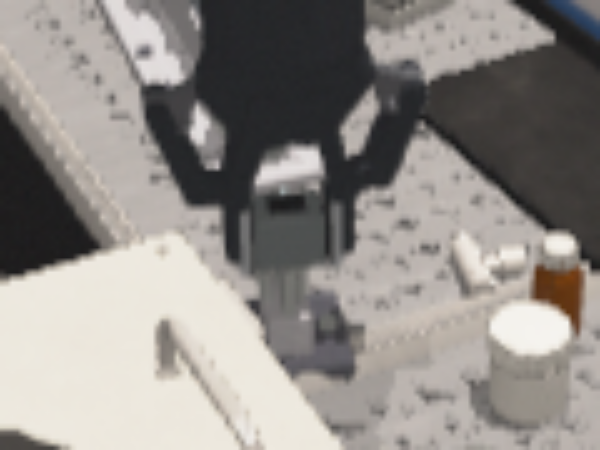

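```bash
python3 -m handwheel '-0.5 0.002 0 0 0;-0.5 0 0 0 0;-0.5 0 -0.01 0 0;-0.5 0 -0.02 0 0;-0.5 0 -0.03 0 0;-0.5 0 -0.04 0 0;-0.5 0 -0.03 0 0;-0.5 0 0 0 0;-0.5 0 0 0 0;-0.5 0 0 0 0' 25
python3 -m handwheel '-0.5 0 0 0.02 -5.4;-0.5 0 0 0.03 -5.4;-0.5 0 0 0.03 0;-0.5 0 0 0.03 0;-0.5 0 0 0.03 0;-0.5 0 0 0.02 0;-0.5 0 0 0 0;-0.5 0 0 0 0;-0.5 0 0 0 0;-0.5 0 0 0 0'
python3 - <<'E'
from h import *
c=cam('wrist','w5'); plan([.534,-.1895,.184],7.7)
W=c['W']
fit(W,(.45,.60,-.25,-.12),.086,.094,'fin')
fit(W,(.48,.60,-.34,-.22),.117,.127,'tab')
fit(W,(.42,.62,-.34,-.04),.007,.013,'base')
fit(W,(.47,.60,-.4,-.24),.195,.235,'cliptop')
E
```

```text
t: 5.45
eef_pos: [0.5257, -0.4477, 0.1819]
tool_rot: [0.707, -0.707, 0.019, -0.019]
contact_force: [0.6, -0.2, -0.9]
gripper_width: 0.415
t: 6.28
eef_pos: [0.511, -0.2903, 0.1815]
tool_rot: [0.706, -0.705, -0.047, 0.048]
contact_force: [0.2, -1.1, -0.2]
gripper_width: 0.415
t 6.33 pos [ 0.5111 -0.2902  0.1816] tool y [-0.001   0.0001 -1.    ] jaw heading 7.63 shift [ 0.0361 -0.0024  0.0968] w 0.41219911801222237 F [ 0.3879 -0.1282 -1.0474]
turn about tool y (down => -world): -0.07083543384790403
fin n 507 med [ 0.53   -0.186   0.0906] rect [ 530.3 -185.8] [ 6.7 49.3] 7.5
tab n 389 med [ 0.5414 -0.2735  0.1222] rect [ 542.1 -274.2] [11.5 19.2] 6.7
base n 5554 med [ 0.5046 -0.192   0.0108] rect [ 504.8 -193.9] [ 37.9 186.5] 7.9
cliptop n 8679 med [ 0.5112 -0.2814  0.2176] rect [ 516.3 -289.1] [90.4 28.4] 7.5
```

View pics/w5.png

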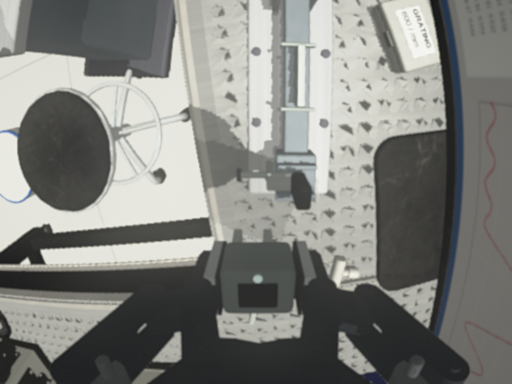

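```bash
python3 - <<'E'
from h import *
c=cam('wrist')
W=c['W'];p,R,o=pose()
fit(W,(.47,.60,-.4,-.24),.214,.221,'cliptop')
for v in (250,262,270,300):
    z=W[v,195:325,2]; L=((W[v,195:325]-p)@R); print(v,[(195+i,round(L[i,0]*1e3,1),round(z[i],3)) for i in range(0,130) if abs(z[i]-.217)<.004][::8], [ (195+i,round(L[i,0]*1e3,1)) for i in range(130) if abs(z[i]-.217)<.004][-1])
fit(W,(.45,.60,-.25,-.12),.086,.094,'fin')
E
```

```text
cliptop n 3633 med [ 0.5092 -0.2872  0.218 ] rect [ 507.8 -290.7] [40.4 26.5] 7.6Traceback (most recent call last):
  File "<stdin>", line 6, in <module>
IndexError: list index out of range
```

```bash
python3 - <<'E'
from h import *
c=cam('wrist','w6')
W=c['W'];p,R,o=pose()
L=(W-p)@R*1e3
for v in (265,285):
    print(v,[(u,round(L[v,u,0],1),round(L[v,u,1],1)) for u in range(200,320,4)])
im=cv2.imread('pics/w6.png');cv2.imwrite('pics/w6z.png',cv2.resize(im[225:325,190:330],None,fx=5,fy=5))
E
```

```text
265 [(200, np.float64(-28.1), np.float64(-23.5)), (204, np.float64(-26.3), np.float64(-22.5)), (208, np.float64(-22.9), np.float64(-29.8)), (212, np.float64(-20.9), np.float64(-30.5)), (216, np.float64(-19.2), np.float64(-29.3)), (220, np.float64(-17.4), np.float64(-29.2)), (224, np.float64(-15.4), np.float64(-30.7)), (228, np.float64(-13.5), np.float64(-31.0)), (232, np.float64(-11.7), np.float64(-31.6)), (236, np.float64(-9.9), np.float64(-31.1)), (240, np.float64(-8.1), np.float64(-30.9)), (244, np.float64(-6.3), np.float64(-31.3)), (248, np.float64(-4.6), np.float64(-30.6)), (252, np.float64(-2.8), np.float64(-30.6)), (256, np.float64(-1.0), np.float64(-30.7)), (260, np.float64(0.8), np.float64(-31.2)), (264, np.float64(2.6), np.float64(-31.4)), (268, np.float64(4.4), np.float64(-30.5)), (272, np.float64(6.1), np.float64(-32.2)), (276, np.float64(7.9), np.float64(-30.8)), (280, np.float64(9.8), np.float64(-30.5)), (284, np.float64(11.6), np.float64(-30.5)), (288, np.float64(13.3), np.float64(-30.9)), (292, np.float64(15.3), np.float64(-29.5)), (296, np.float64(18.1), np.float64(-
[... 855 characters left out ...]
), (256, np.float64(-1.0), np.float64(-36.3)), (260, np.float64(0.8), np.float64(-37.4)), (264, np.float64(2.5), np.float64(-37.6)), (268, np.float64(4.3), np.float64(-36.3)), (272, np.float64(6.0), np.float64(-37.9)), (276, np.float64(7.8), np.float64(-37.7)), (280, np.float64(9.6), np.float64(-36.2)), (284, np.float64(11.5), np.float64(-35.9)), (288, np.float64(13.1), np.float64(-36.8)), (292, np.float64(15.2), np.float64(-35.1)), (296, np.float64(17.9), np.float64(-29.0)), (300, np.float64(18.1), np.float64(-39.0)), (304, np.float64(19.8), np.float64(-39.7)), (308, np.float64(20.2), np.float64(-46.1)), (312, np.float64(21.8), np.float64(-46.6)), (316, np.float64(23.5), np.float64(-46.3))]
```

View pics/w6z.png

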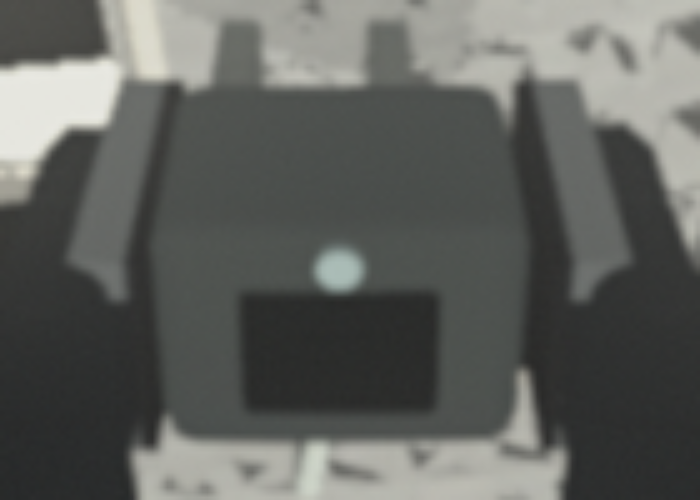

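```bash
python3 -m handwheel '-0.5 0.006 0 0.018 0;-0.5 0.01 0 0.027 0;-0.5 0.01 0 0.027 0;-0.5 0.01 0 0.027 0;-0.5 0 0.016 0 0;-0.5 0 0.025 0 0;-0.5 0 0.025 0 0;-0.5 0 0 0 0;-0.5 0 0 0 0;-0.5 0 0 0 0'
python3 - <<'E'
from h import *
c=cam('wrist','w7'); plan([.5338,-.1875,.0825],7.7)
W=c['W'];fit(W,(.45,.60,-.25,-.12),.086,.094,'fin')
im=cv2.imread('pics/w7.png');cv2.imwrite('pics/w7z.png',cv2.resize(im[200:325,190:330],None,fx=4,fy=4))
for n,b in dict(scene=(190,240,230,330),side=(190,270,180,290)).items():
    cam(n,n+'7');im=cv2.imread('pics/%s7.png'%n);cv2.imwrite('pics/%s7z.png'%n,cv2.resize(im[b[0]-20:b[1],b[2]:b[3]],None,fx=6,fy=6,interpolation=cv2.INTER_CUBIC))
E
```

```text
t: 7.27
eef_pos: [0.5347, -0.1864, 0.1173]
tool_rot: [-0.705, 0.706, 0.048, -0.047]
contact_force: [0.5, 0.4, -1.0]
gripper_width: 0.413
t 7.32 pos [ 0.5351 -0.1864  0.1178] tool y [ 0.0023 -0.0006 -1.    ] jaw heading 7.71 shift [-0.0015  0.0353 -0.0008] w 0.4175004999816502 F [ 0.0704 -0.1345 -0.6986]
turn about tool y (down => -world): 0.012262751711190845
fin n 508 med [ 0.5291 -0.1758  0.0905] rect [ 529.4 -177.5] [ 5.9 34.1] 6.8
```

View pics/w7z.png

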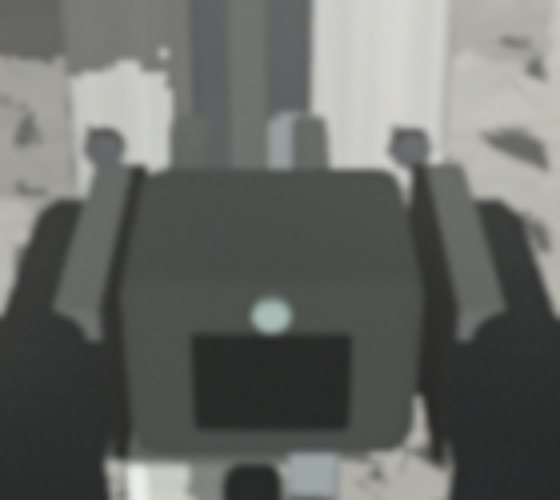

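View pics/side7z.png

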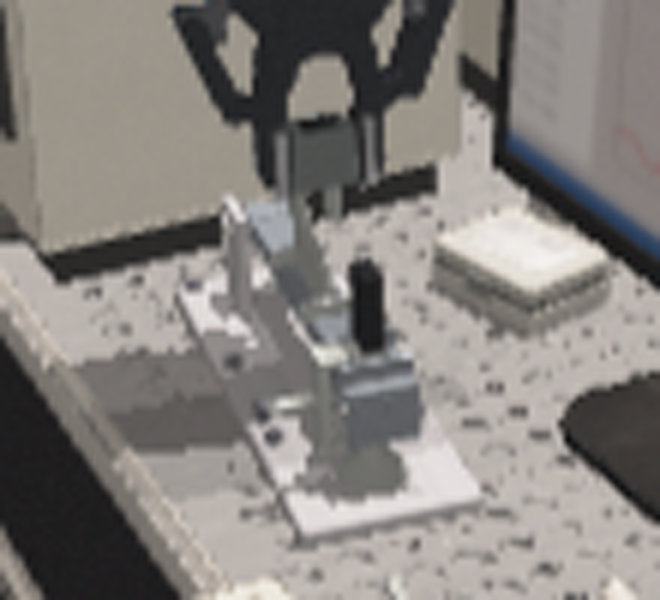

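The fin runs between the open jaws: fin at zoom x 228–268, jaw inner faces at 207 and 297. I lower it to seat.

```bash
python3 -m handwheel '-0.5 -0.0005 0.008 0 0;-0.5 0 0.008 0 0;-0.5 0 0.008 0 0;-0.5 0 0.006 0 0;-0.5 0 0.003 0 0;-0.5 0 0.0015 0 0;-0.5 0 0 0 0;-0.5 0 0 0 0;-0.5 0 0 0 0;-0.5 0 0 0 0'
python3 - <<'E'
from h import *
c=cam('wrist','w8'); plan([.5346,-.187,.0825],7.7)
im=cv2.imread('pics/w8.png');cv2.imwrite('pics/w8z.png',cv2.resize(im[200:325,190:330],None,fx=4,fy=4))
E
```

```text
t: 8.25
eef_pos: [0.5329, -0.186, 0.084]
tool_rot: [-0.705, 0.706, 0.047, -0.048]
contact_force: [-11.6, 3.4, 27.9]
gripper_width: 0.415
t 8.3 pos [ 0.5329 -0.186   0.084 ] tool y [-0.0015 -0.0012 -1.    ] jaw heading 7.73 shift [ 0.0015  0.0015 -0.0013] w 0.4147661703171307 F [-11.3581   2.0629  28.8835]
turn about tool y (down => -world): 0.030538132499358994
```

View pics/w8z.png

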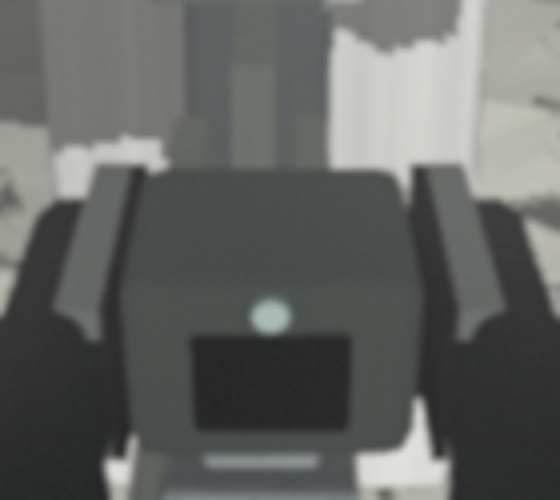

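The housing sits on the fin with 28 N of upward force, and the fin is centred between the jaws at zoom x 232–275. I'll ease the push and release.

```bash
python3 -m handwheel '-0.5 0.001 -0.001 0 0;-0.5 0 0 0 0;-0.5 0 0 0 0;0 0 0 0 0;0.1 0 0 0 0;0.3 0 0 0 0;0.4 0 0 0 0;0.4 0 0 0 0;0.4 0 0 0 0;0.4 0 0 0 0'
python3 - <<'E'
from h import *
c=cam('wrist','w9'); plan([.534,-.186,.16],7.7)
im=cv2.imread('pics/w9.png');cv2.imwrite('pics/w9z.png',cv2.resize(im[200:340,170:350],None,fx=4,fy=4))
E
```

```text
t: 9.13
eef_pos: [0.5344, -0.1859, 0.0825]
tool_rot: [0.706, -0.705, -0.048, 0.048]
contact_force: [0.6, -0.9, 0.3]
gripper_width: 0.699
t 9.18 pos [ 0.5345 -0.1858  0.0826] tool y [-0.0001  0.0001 -1.    ] jaw heading 7.75 shift [-0.0005 -0.0774 -0.0001] w 0.698540711206794 F [0.6121 1.1444 0.0759]
turn about tool y (down => -world): 0.05022222135276877
```

View pics/w9z.png

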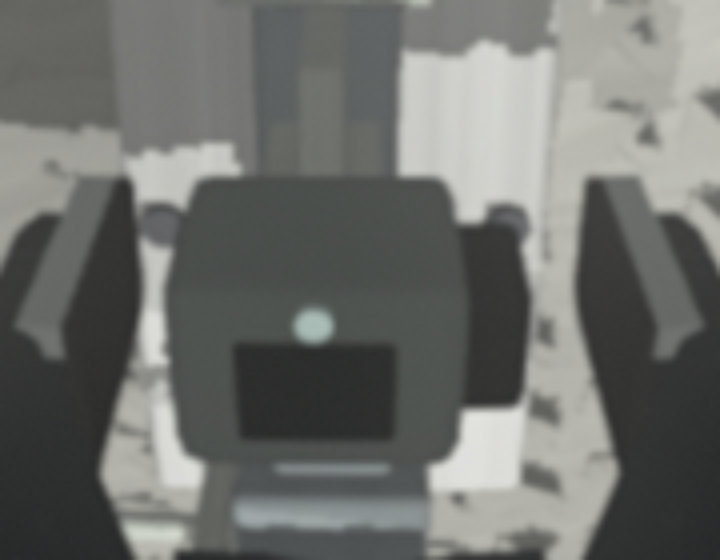

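```bash
python3 -m handwheel '0.4 0 -0.01 0 0;0.4 0 -0.025 0 0;0.4 0 -0.03 0 0;0.4 0 -0.025 0 0;0.4 -0.0045 0 -0.01 0;0.4 0 0 -0.03 0;0.4 0 0 -0.03 0;0.4 0 0 -0.02 0;0.4 0 0 0 0;0.4 0 0 0 0'
python3 - <<'E'
from h import *
c=cam('wrist','w10'); plan([.542,-.2755,.088],7.7)
W=c['W']
fit(W,(.48,.60,-.34,-.22),.117,.127,'tab')
fit(W,(.45,.60,-.25,-.10),.117,.126,'cliptop')
fit(W,(.45,.60,-.25,-.10),.086,.094,'fin')
im=cv2.imread('pics/w10.png');cv2.imwrite('pics/w10z.png',cv2.resize(im[100:300,150:350],None,fx=3,fy=3))
E
```

```text
t: 10.02
eef_pos: [0.5416, -0.2771, 0.1728]
tool_rot: [-0.706, 0.706, 0.047, -0.047]
contact_force: [1.0, 0.0, -0.2]
gripper_width: 0.695
t 10.07 pos [ 0.5419 -0.2754  0.1728] tool y [-0.0001  0.0006 -1.    ] jaw heading 7.72 shift [ 0.0001  0.0848 -0.0001] w 0.700181917494414 F [-0.5495  0.1817 -1.0982]
turn about tool y (down => -world): 0.019898499854491547
tab n 436 med [ 0.5422 -0.2731  0.1221] rect [ 542.5 -273.9] [11.6 19.7] 7.8
cliptop n 1991 med [ 0.5304 -0.1872  0.1208] rect [ 530.2 -187.2] [34.1 25.6] 7.6
fin n 112 med [ 0.5278 -0.1664  0.0908] rect [ 527.8 -166.3] [ 5.2 10.2] 7.6
```

View pics/w10z.png

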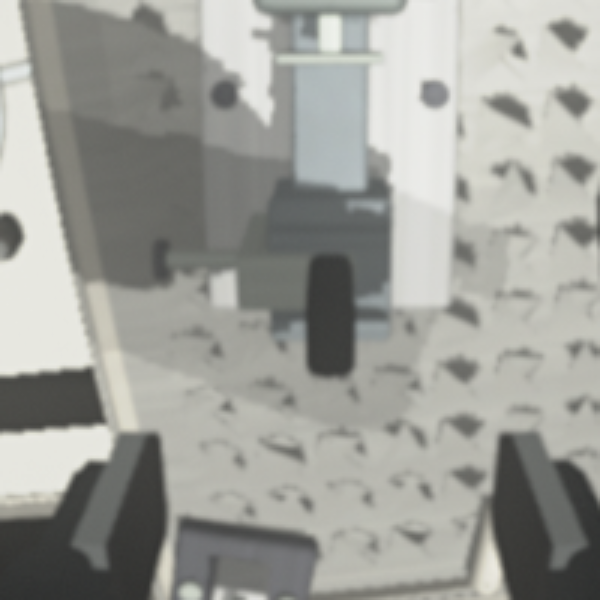

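```bash
python3 - <<'E'
from h import *
c=cam('wrist');W=c['W']
o=np.array([.5422,-.2752,0]);R=Ro.from_euler('z',7.7,degrees=True).as_matrix()
L=(W-o)@R*1000
for y0 in range(-20,40,6):
    print(y0,[(int(x0),int(round(np.max(L[...,2][(abs(L[...,0]-x0)<3)&(abs(L[...,1]-y0)<3)],initial=-1)))) for x0 in range(-66,48,6)])
E
```

```text
-20 [(-66, 1), (-60, 1), (-54, 3), (-48, 1), (-42, 12), (-36, 12), (-30, -1), (-24, -1), (-18, 71), (-12, 72), (-6, 71), (0, -1), (6, 71), (12, 72), (18, 71), (24, 12), (30, 12), (36, 11), (42, 13)]
-14 [(-66, 2), (-60, 1), (-54, 256), (-48, 244), (-42, -1), (-36, -1), (-30, 213), (-24, -1), (-18, 82), (-12, 82), (-6, 81), (0, -1), (6, 81), (12, 82), (18, 81), (24, 12), (30, 214), (36, 12), (42, 12)]
-8 [(-66, 2), (-60, 242), (-54, 259), (-48, 247), (-42, 232), (-36, 12), (-30, 217), (-24, 82), (-18, 82), (-12, 82), (-6, 123), (0, 124), (6, 123), (12, 82), (18, 80), (24, 12), (30, 217), (36, 12), (42, 233)]
-2 [(-66, 2), (-60, 236), (-54, 260), (-48, 236), (-42, 234), (-36, 61), (-30, 218), (-24, 83), (-18, 82), (-12, 82), (-6, 123), (0, 124), (6, 124), (12, 73), (18, 72), (24, 13), (30, 218), (36, 12), (42, 233)]
4 [(-66, 2), (-60, 3), (-54, 271), (-48, 270), (-42, 233), (-36, 216), (-30, 220), (-24, 82), (-18, 82), (-12, 83), (-6, 123), (0, 124), (6, 124), (12, 72), (18, 72), (24, 12), (30, 220), (36, 217), (42, 233)]
10 [(-66, 280), (-60, 279), (-54, 277), (-48, 271), (-42, 233), 
[... 279 characters left out ...]
, (-6, 271), (0, 267), (6, 271), (12, 271), (18, 273), (24, 272), (30, 260), (36, 247), (42, 233)]
22 [(-66, 2), (-60, 2), (-54, 2), (-48, 3), (-42, 12), (-36, 12), (-30, 12), (-24, 272), (-18, 273), (-12, 273), (-6, 272), (0, 72), (6, 272), (12, 273), (18, 274), (24, 273), (30, 12), (36, 12), (42, 13)]
28 [(-66, 3), (-60, 2), (-54, 2), (-48, 9), (-42, 13), (-36, 12), (-30, 12), (-24, 13), (-18, 12), (-12, 66), (-6, 67), (0, 66), (6, 66), (12, 66), (18, 13), (24, 13), (30, 12), (36, 12), (42, 13)]
34 [(-66, 2), (-60, 2), (-54, 2), (-48, 2), (-42, 12), (-36, 12), (-30, 12), (-24, 12), (-18, 12), (-12, 65), (-6, 66), (0, 66), (6, 67), (12, 66), (18, 12), (24, 13), (30, 12), (36, 12), (42, 12)]
```

Now the latch: the rails around the tab top out at about 82 mm and the tab is centred under the tool, so I descend to z 0.089 and close.

```bash
python3 -m handwheel '0.4 0 0.02 0 0;0.4 0 0.03 0 0;0.4 0 0.02 0 0;0.4 0 0.0135 0 0;0.4 0 0 0 0;-0.5 0 0 0 0;-1 0 0 0 0;-1 0 0 0 0;-1 0 0 0 0;-1 0 0 0 0' 70
python3 - <<'E'
from h import *
c=cam('wrist','w11'); plan([.542,-.2755,.089],7.7)
im=cv2.imread('pics/w11.png');cv2.imwrite('pics/w11z.png',cv2.resize(im[100:320,150:370],None,fx=2.7,fy=2.7))
E
```

```text
t: 10.95
eef_pos: [0.542, -0.2761, 0.0909]
tool_rot: [-0.705, 0.706, 0.048, -0.048]
contact_force: [-3.8, 0.7, 7.8]
gripper_width: 0.129
t 11.0 pos [ 0.5419 -0.2761  0.0908] tool y [ 0.    -0.001 -1.   ] jaw heading 7.71 shift [0.0001 0.0018 0.0006] w 0.12908413658167234 F [-4.7215  1.3107  7.7967]
turn about tool y (down => -world): 0.012029412745704349
```

View pics/w11z.png

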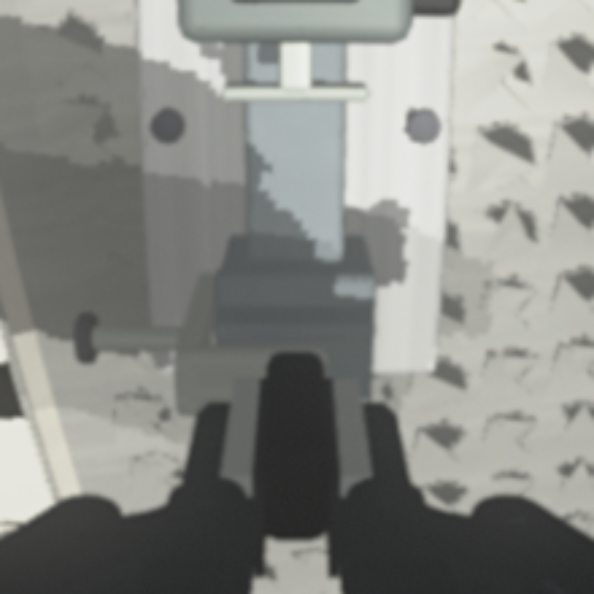

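The tab is gripped between the pads (about 11 mm opening). I pull sideways.

```bash
python3 -m handwheel '-1 -0.003 0 0 0;-1 -0.004 0 0 0;-1 -0.004 0 0 0;-1 -0.003 0 0 0;-1 0 0 0 0;-1 0 0 0 0;-1 0 0 0 0;-1 0 0 0 0;-1 0 0 0 0;-1 0 0 0 0' 70
python3 - <<'E'
from h import *
c=cam('wrist','w12'); plan([.5419,-.2761,.0908],7.7)
W=c['W'];fit(W,(.45,.60,-.25,-.10),.117,.126,'cliptop')
E
```

```text
t: 11.83
eef_pos: [0.5318, -0.2774, 0.0909]
tool_rot: [-0.705, 0.706, 0.051, -0.045]
contact_force: [8.2, 1.4, 0.0]
gripper_width: 0.128
t 11.88 pos [ 0.5318 -0.2774  0.0909] tool y [ 0.0074 -0.001  -1.    ] jaw heading 7.79 shift [ 0.0102  0.0002 -0.0001] w 0.12786786166706182 F [ 7.1352  1.3713 -0.0142]
turn about tool y (down => -world): 0.09293000536378315
cliptop n 5648 med [ 0.5297 -0.1872  0.1209] rect [ 530.4 -187.1] [34.2 26.2] 7.5
```

View pics/w12.png

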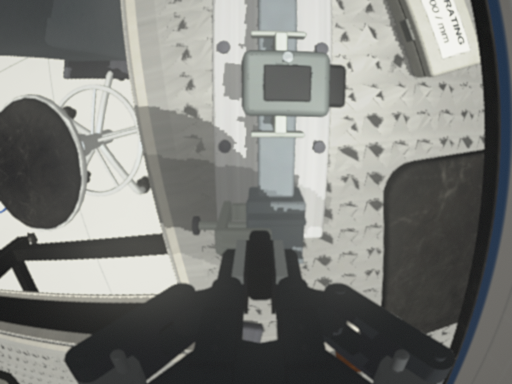

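```bash
python3 -m handwheel '-1 -0.0015 0 0 0;-1 -0.0015 0 0 0;-1 0 0 0 0;-1 0 0 0 0;-1 0 0 0 0;-1 0 0 0 0;-1 0 0 0 0;-1 0 0 0 0;-1 0 0 0 0;-1 0 0 0 0' 70
python3 - <<'E'
from h import *
c=cam('wrist','w13'); plan([.5419,-.2761,.0908],7.7)
W=c['W'];p,R,o=pose();L=(W-[.5422,-.2752,0])@Ro.from_euler('z',7.7,degrees=True).as_matrix()*1000
m=(L[...,2]>115)&(L[...,2]<130)&(abs(L[...,1])<12)&(abs(L[...,0])<35)
print(np.count_nonzero(m),np.nanpercentile(L[m],[2,50,98],axis=0))
E
```

```text
t: 12.72
eef_pos: [0.5292, -0.2777, 0.091]
tool_rot: [-0.705, 0.706, 0.051, -0.045]
contact_force: [9.4, 0.1, -0.5]
gripper_width: 0.128
t 12.77 pos [ 0.5292 -0.2778  0.091 ] tool y [ 0.008 -0.001 -1.   ] jaw heading 7.8 shift [ 0.0128  0.0003 -0.0001] w 0.12819422014486465 F [ 8.1265  0.6682 -1.6343]
turn about tool y (down => -world): 0.09819512916742212
2136 [[-30.1879  -8.8617 115.4465]
 [-12.5815   6.654  122.4169]
 [  4.4504  10.9399 129.5629]]
```

The spring force (about 9 N) and the tab offset (about 12.6 mm) both fit a latch pull of roughly 12.8 mm. I lift along the arc.

```bash
python3 -m handwheel '-1 0 -0.0035 0.001 0;-1 0 -0.0072 0.0026 0;-1 0 -0.0072 0.0028 0;-1 0 -0.007 0.003 0;-1 0 -0.007 0.0033 0;-1 0 -0.0067 0.0035 0;-1 0 -0.0066 0.0038 0;-1 0 -0.0064 0.004 0;-1 0 -0.004 0.0025 0;-1 0 0 0 0' 70
python3 - <<'E'
from h import *
c=cam('wrist','w14'); plan([.5292,-.2778,.091],7.7)
c=cam('side','sd14');im=cv2.imread('pics/sd14.png');cv2.imwrite('pics/sd14z.png',cv2.resize(im[150:270,170:310],None,fx=5,fy=5,interpolation=cv2.INTER_CUBIC))
E
```

```text
t: 13.6
eef_pos: [0.5248, -0.251, 0.1464]
tool_rot: [-0.705, 0.706, 0.051, -0.046]
contact_force: [8.9, 0.7, -6.5]
gripper_width: 0.126
t 13.65 pos [ 0.5246 -0.2513  0.146 ] tool y [ 0.0067 -0.001  -1.    ] jaw heading 7.84 shift [ 0.0005  0.0551 -0.0268] w 0.12758008150927574 F [ 9.6356  0.7548 -6.7918]
turn about tool y (down => -world): 0.14221702947372705
```

View pics/sd14z.png

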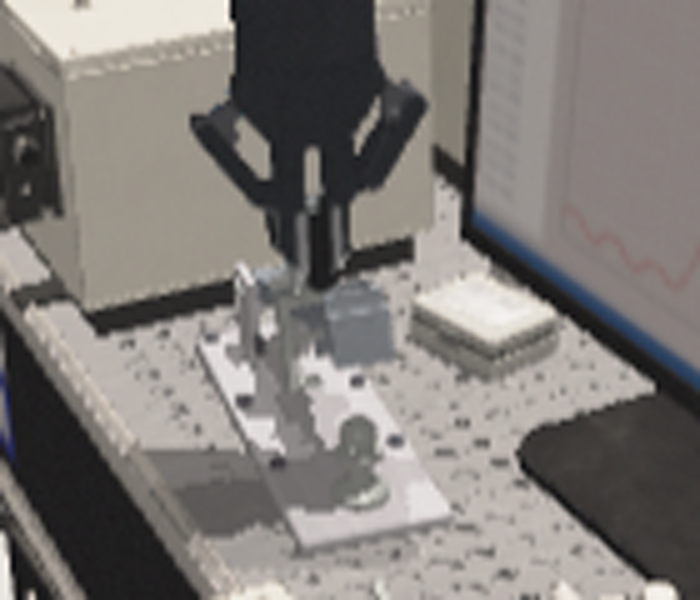

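View pics/w14.png

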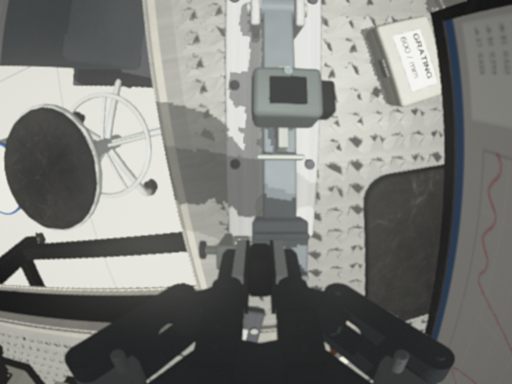

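The coupler is clear of the ball and the clip is on the fin. I settle with one still call, then check angle, drift and clip seating.

```bash
python3 -m handwheel '-1 0 0 0 0;-1 0 0 0 0;-1 0 0 0 0;-1 0 0 0 0;-1 0 0 0 0;-1 0 0 0 0;-1 0 0 0 0;-1 0 0 0 0;-1 0 0 0 0;-1 0 0 0 0' 70
python3 - <<'E'
from h import *
c=cam('wrist'); plan([.5292,-.2778,.091],7.7)
L=(c['W']-[.5303,-.1875,0])@Ro.from_euler('z',7.7,degrees=True).as_matrix()*1000
def plane(u0,u1,v0,v1,n):
    P=L[v0:v1,u0:u1].reshape(-1,3);P=P[np.isfinite(P).all(1)]
    m=abs(P[:,2]-np.median(P[:,2]))<12;P=P[m]
    s=np.linalg.lstsq(np.c_[P[:,:2],np.ones(len(P))],P[:,2],rcond=None)[0]
    print(n,len(P),'mean',P.mean(0),'slope x,y',s[:2],'angle',np.arctan(-s[1]))
plane(262,312,76,112,'clip top'); plane(270,290,180,210,'bar')
E
```

```text
t: 14.53
eef_pos: [0.5245, -0.2515, 0.1457]
tool_rot: [-0.705, 0.706, 0.05, -0.046]
contact_force: [7.7, -0.8, -5.8]
gripper_width: 0.129
t 14.58 pos [ 0.5245 -0.2515  0.1456] tool y [ 0.0063 -0.0007 -1.    ] jaw heading 7.82 shift [ 0.0007  0.0547 -0.0266] w 0.12601107454445826 F [ 9.6658  0.0135 -4.8665]
turn about tool y (down => -world): 0.11676377599407317
clip top 1793 mean [ -1.0689  23.0249 147.3668] slope x,y [ 0.0123 -0.2748] angle 0.26816648466293935
bar 598 mean [ -0.4083 -40.783  108.7637] slope x,y [ 0.0036 -0.3159] angle 0.3059477546336763
```

```bash
python3 -c "
from station import bot
print(bot.hand_in()); o=bot.get_obs(); print(o['t'],o['eef_pos'],o['gripper_width'],o['contact_force'])"
```

```text
the job is handed in; nothing more can be done
None
the job is handed in; nothing more can be done
```

I handed the job in at about 14.6 s of the 43 s limit. The gripper was holding the raised arm by the latch tab, with the sensor on the fin. The hand-in gives no verdict.

- **Sensor:** I squeezed the clip off its stand and lowered it onto the arm's fin until it pressed with about 28 N. I then eased off and released it. With the arm down, the camera put the housing about 1 mm above the fin's top edge and within about 1 mm of its centre.
- **Latch:** I pulled the tab about 12.8 mm sideways before lifting. The force of 8–9 N matched the spring.
- **Lift:** The tool rose about 55 mm, and the arm's bar measured about 0.31 rad. Over the last second before hand-in the tool moved about 1 mm, and the grip was steady at an 11 mm opening with 70 N commanded.

**Checks that disagreed slightly:** With the arm raised, depth readings put the clip top at 0.27 rad against 0.31 rad for the bar. They also put it 2–3 mm higher than expected. Both are within the limits (0.15 rad and +6 mm). I saw no bystander moved in the pictures, but did not measure their positions again at the end.

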